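Tighten and pin the specimen flask's captive cap

ROBOT

A 7-joint arm with a two-finger parallel gripper is mounted at the origin on the work surface. World frame = base frame: x ahead of the robot, y to its left, z up, the work surface at z = 0. Lengths are in m, angles in rad, forces in N, time in s.
With the tool pointing down it reaches from about 0.425 to 0.875 m from the base axis. Payload 4.7 kg.
Tool frame: the origin (TCP) lies between the finger pads, 19 mm behind the fingertips; this is the grasp point; z points along the fingers, y is the line along which they close (so a half turn about z gives the same grasp; the last joint's range is limited). The gripper opens to 87 mm and grips with 3 to 60 N. Pads are 19 mm wide; open, the fingers measure 117 mm over their backs; the gripper's body (75 mm by 190 mm) begins 51 mm behind the grasp point.
Start: joints at [-1.23, 0.321, -0.07, 1.45, 0.023, 1.371, -0.057], TCP at [0.209, 0.616, 0.241] pointing down, gripper open.
Joint ranges: [-2.86, 2.86], [-0.3, 2.09], [-1.38, 1.24], [0.06, 2.45], [-1.56, 4.7], [0.09, 2.05], [-2.69, 2.69]. Speed limits (rad/s): [2.57, 2.57, 3.14, 3.14, 3.14, 3.14, 3.14].

INTERFACE

Orientations are given as a rotation vector (axis times angle).
In Python, from bench import ctrl gives the robot as it stands. The module is installed in compiled form; this text tells all that it offers.
- The arm moves only by the shell command python3 -m inch 'ROWS' [FORCE]. ROWS is JSON, a list of rows, each an object with "slide": the shift along the tool's x, y, z scaled (see below), a list of three; "angular": the turn, a rotation vector about the tool's x, y, z scaled (see below), a list of three; "claw": the opening, from -1 (shut) to 1 (fully open). In form: [{"slide": [tx, ty, tz], "angular": [rx, ry, rz], "claw": claw}, ...]. A call has 1 to 10 rows; each row is the pose to reach, as a shift and turn from the pose commanded when the call began, along the tool's axes at that moment; what a row does not reach only later rows make up. The controller multiplies each number of a shift by 0.25 m and each number of a turn by 30 degrees. A row lasts 1/10 s, in which the tool goes at most 50 mm and 8.59 degrees, less where a joint would pass 70% of its speed; a pose out of reach is approached as far as the arm can. A call with a number of a shift or a turn outside -1 to 1 is refused whole. A call with a gripper value outside its range is refused whole. The fingers move at their own pace and stop on an object; FORCE is the grip in N (left out, the last holds). Time passes only in rows, so rows that repeat a pose let the fingers close. It gives the time, the measured TCP pose, the force, the opening and the grip force at its end, in the units of the state.
- ctrl.get_state(): the state, without advancing time (a new reading comes with each control period).
- ctrl.get_image(name): name is "side" or "top"; returns a dict with "color" (384x512x3 uint8, red, green, blue), "depth" (384x512 float32, m along the optical axis (not along the pixel's ray), 0 where there is no reading), "camera_matrix" (3x3 intrinsics, pixels), "extrinsics" (4x4, takes a point from camera to world coordinates). Camera axes: x right, y up, looking along -z (the intrinsics and any distortion apply to the point x, -y, -z); pixel columns grow to the right and rows downward; lengths in m; the calibration is good to about 2 mm. A picture is of the moment at which its call begins.
- ctrl.close_job(): hands the job in; it is judged then, once.
Trained networks look in the newest picture that a camera, given by its name, has taken for a name from the list of things; names that differ only in an ending like _2 or _b are one class to them, and where a whole thing is asked for, a point or a joint stands for the part that bears it (a point fixed in the world has none). Each returns a list of dicts, best first, with "confidence" (0 to 1); they miss things now and then, are a little off and sometimes report something else, mostly with a low value. They report only what shows in the picture. A call takes as long as a camera call. They do not tell look-alikes from the thing itself.
- ctrl.find_in(query, camera): "bbox" ([centre column, centre row, width, height] in pixels, round what is visible of it).
- ctrl.outline_of(query, camera): "mask" (384x512 bool, what is visible of it) and "bbox" ([centre column, centre row, width, height] in pixels, round what is visible of it).
The state is a dict: "time": time; "joint_positions": joint angles; "qd": joint speeds; "joint_torque": joint torques, N m; "position": TCP position; "tool_rot": TCP orientation; "ft_force": force on the tool from outside, world axes, zero at the start; "torque": the same for the moment, N m; "grip_width": opening from 0.0 (shut) to 1.0 (fully open); "grip_force": force on a finger pad.
Only numpy, scipy, OpenCV 4.12 (cv2) and the standard library are available. Lean on these libraries where they do the work, as an engineer would, in place of code of your own. Each camera call takes 0.05 s, during which the arm holds its last target. There are 200 camera calls.

TASK

Screw the blue cap on the amber specimen flask clockwise until it is fully tight, so that its red ear stops between the two plates of the lock bracket. Then fetch the orange-handled lock pin from under the red vial rack and push it fully home through the bracket and the ear, its cross stop against the bracket, and let go. Do not knock or shift the bottle, the beaker or the oyster shell.

Things in the scene. Friction and masses are not known exactly. Their poses are not given: they have to be found in the camera images.
- flask: Amber flask, 68 mm diameter, neck 38 mm, in a fixed holder; base plate 12 mm thick, x -112 to 53 mm, 100 mm wide. Origin on its axis at bench level, z up. Lock bracket on the -x side: two upright plates across x, 34 mm wide, 109 mm high, outer x -80 to -75 mm, inner x -59 to -54 mm, each with a 13 mm square hole at y 0, height 98 mm. The pin goes in along +x, from outside towards the neck
- cap (a joint): Turn of the blue screw cap about the flask's axis, growing clockwise seen from above: 2.6 rad = fully tight at its stop (holes in line). Stays where left (0.12 N m friction), does not rise. Its red ear, under the grip, reaches 70 mm from the axis, heights 86 to 119 mm: a plate 6 mm thick, 26 mm wide, 13 mm square hole at radius 67, height 98 mm
- cap_grip (a point): On the cap's axis, 141 mm above the bench: a height for the TCP to grip the cap. The round ribbed grip is 50 mm in diameter from height 119 to 149 mm; under it a 58 mm flange
- rack: Red vial rack, fixed, 100 mm (x) by 160 mm (y), on two end legs 6 mm thick, lower shelf from 26 to 30 mm above the bench, rims 52 mm high, vials in its rear (+x) row to 64 mm. Origin at its centre at bench level
- pin: Steel lock pin lying flat, 10 mm high: round 10 mm shaft from x 0 to 52 mm (last 8 mm tapered to 4 mm), cross stop 28 mm wide from x 0 to -6 mm, orange handle 14 mm wide from x -6 to -52 mm. Origin on the underside at the stop's front face; axis at z 5 mm. Starts with the handle hidden under the rack and 46 to 52 mm of shaft showing on the rack's -x side
- pin_tip (a point): Tip of the pin's shaft, on its axis
- pin_stop (a point): Front face of the cross stop, on the pin's axis; home when it meets the outer bracket plate
- lock_mouth (a point): Centre of the hole in the outer bracket plate, on its outer face, 98 mm above the bench; axes as the flask's
- bottle: Clear reagent bottle with blue cap, 68 mm diameter, 160 mm high, loose; origin under its centre
- beaker: Clear beaker, 56 mm diameter, 70 mm high, loose; origin under its centre
- oyster: Grey oyster shell, about 80 mm (x from -30 to 49 mm) by 60 mm (y), 21 mm high, loose; origin under its thick end
Not all that is in view belongs to the job. Of the things that look like the bottle, the larger one is meant. Several things have the shape of the pin; the one meant has the colours described above.

How it is judged:
On the way, in this order (a step that is already met when the one before it is completed fails the run):
1. the cap is screwed fully tight (value of joint cap above 2.53 rad), for 0.2 s.
2. the pin's shaft is through both bracket plates and the ear (x of pin_tip in the frame of lock_mouth above 0.03 m and y of pin_tip in the frame of lock_mouth between -0.015 and 0.015 m and z of pin_tip in the frame of lock_mouth between -0.015 and 0.015 m and angle between the x axis of pin and the x axis of flask, either way round below 0.35 rad), for 0.1 s.
At the end, for the whole second after the job is handed in: The cap is within 0.1 rad of fully tight; the lock pin is at rest through both bracket plates and the ear, its stop within about 10 mm of the outer plate; bottle and beaker upright, and bottle, beaker and oyster shell within 25 mm of where they began (value of joint cap above 2.5 rad and distance between pin_stop and lock_mouth below 0.012 m and x of pin_tip in the frame of lock_mouth above 0.042 m and angle between the x axis of pin and the x axis of flask, either way round below 0.35 rad and linear speed of pin below 0.02 m/s and angle between each of bottle, beaker's own z axis and vertical below 0.15 rad and distance of each of bottle, beaker, oyster from where it was at the start of the episode below 0.025 m); the robot touches nothing.
It fails at once if bottle, beaker or oyster shell knocked over or shifted by more than 40 mm (distance of any of bottle, beaker, oyster from where it was at the start of the episode above 0.04 m or angle between any of bottle, beaker's own z axis and vertical above 0.5 rad).
It also fails if it takes over 72 s, if anything falls off the work surface, if the arm or the gripper's body presses on something with over 40 N, if the wrist force passes 120 N, or if a joint passes its speed limit or range.

## Working session

There is one attempt and no reset: what is moved stays moved. The work goes in short steps, Python scripts to look and compute and a shell command to move; the robot and the scene stay as the last step left them, time stands still between calls to the robot, and variables do not carry over. Pictures are saved under pics/ and viewed, at most 13 in all, crops included, and the job is handed in when it is done.

```bash
mkdir -p pics
cat > h.py <<'E'
import numpy as np, cv2
from bench import ctrl
def snap(n):
    im=ctrl.get_image(n); return im
def world(im,mask=None):
    d=im["depth"]; K=im["camera_matrix"]; T=im["extrinsics"]
    v,u=np.mgrid[:d.shape[0],:d.shape[1]]
    P=np.stack([(u-K[0,2])/K[0,0]*d,-(v-K[1,2])/K[1,1]*d,-d,np.ones_like(d)],-1)@T.T
    P=P[...,:3]; P[d==0]=np.nan
    return P
def save(n,im): cv2.imwrite("pics/"+n,im["color"][...,::-1])
E
python3 - <<'E'
from h import *
s=ctrl.get_state(); print({k:np.round(v,3) for k,v in s.items()})
ims={}
for n in("side","top"):
    im=snap(n); ims[n]=im; save(n+"0.png",im); P=world(im)
    print(n,np.round(im["extrinsics"],3).tolist(),np.round(im["camera_matrix"],1).tolist())
    for q in("flask","cap","rack","pin","bottle","beaker","oyster"):
        for r in ctrl.outline_of(q,n)[:4]:
            p=P[r["mask"]]; p=p[~np.isnan(p[:,0])]
            print(q,round(r["confidence"],2),np.round(r["bbox"]),np.round(np.median(p,0),3),np.round(np.percentile(p,2,0),3),np.round(np.percentile(p,98,0),3))
a=np.hstack([ims["side"]["color"],ims["top"]["color"]])
E
```

```text
{'time': np.float64(0.0), 'joint_positions': array([-1.23 ,  0.322, -0.07 ,  1.452,  0.023,  1.371, -0.057]), 'qd': array([-0.   , -0.001, -0.   ,  0.001,  0.002,  0.001,  0.001]), 'joint_torque': array([-2.0000e-03, -4.9129e+01, -4.0500e-01, -3.1253e+01, -6.4000e-02,
        4.3000e-02,  0.0000e+00]), 'position': array([0.209, 0.615, 0.24 ]), 'tool_rot': array([-5.11e-01, -3.10e+00,  3.00e-03]), 'ft_force': array([-0.076, -0.082,  0.29 ]), 'torque': array([ 0.021, -0.024,  0.04 ]), 'grip_force': np.float64(0.0), 'grip_width': np.float64(1.0)}
side [[0.995, 0.07, -0.074, 0.536], [-0.1, 0.535, -0.839, -0.796], [-0.019, 0.842, 0.54, 0.594], [0.0, 0.0, 0.0, 1.0]] [[406.5, 0.0, 256.4], [0.0, 406.5, 188.5], [0.0, 0.0, 1.0]]
flask 0.94 [258. 153.  69.  73.] [0.638 0.189 0.049] [ 0.556  0.134 -0.   ] [0.72  0.423 0.149]
flask 0.69 [271. 267.  72.  78.] [ 0.616 -0.224  0.036] [ 0.564 -0.28   0.002] [ 0.67  -0.12   0.064]
cap 0.97 [275. 135.  38.  27.] [0.66  0.2   0.129] [0.629 0.185 0.093] [0.723 0.237 0.15 ]
rack 0.7 [272. 266.  68.  77.] [ 0.617 -0.224  0.035] [ 0.564 -0.28   0.001] [ 0.6
[... 1481 characters left out ...]

pin 0.66 [212. 132.  31.  36.] [0.75  0.017 0.108] [ 0.73  -0.012  0.   ] [0.784 0.051 0.162]
bottle 0.98 [214. 132.  31.  37.] [0.75  0.016 0.11 ] [ 0.73  -0.012  0.021] [0.782 0.047 0.162]
bottle 0.93 [257. 144.  22.  25.] [ 0.727 -0.082  0.081] [ 0.711 -0.109 -0.   ] [ 0.761 -0.06   0.121]
bottle 0.38 [299. 189.  63.  47.] [ 0.614 -0.192  0.032] [ 0.563 -0.271  0.01 ] [ 0.666 -0.114  0.065]
beaker 0.61 [222. 194.  23.  21.] [0.605 0.007 0.016] [ 0.575 -0.019  0.   ] [0.624 0.03  0.072]
beaker 0.37 [306. 215.   5.  20.] [ 0.543 -0.219  0.007] [ 0.521 -0.228 -0.003] [ 0.565 -0.214  0.012]
oyster 0.95 [269. 267.  24.  21.] [ 0.415 -0.115  0.016] [ 0.383 -0.145  0.   ] [ 0.439 -0.082  0.023]
```

View pics/side0.png

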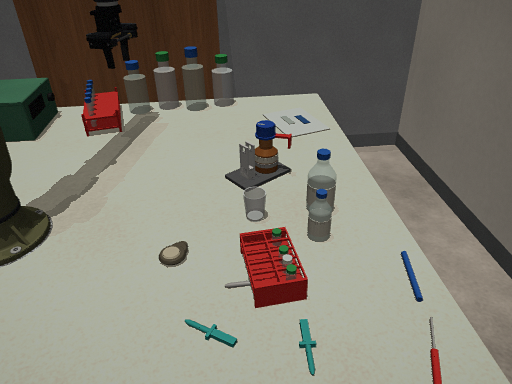

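View pics/top0.png

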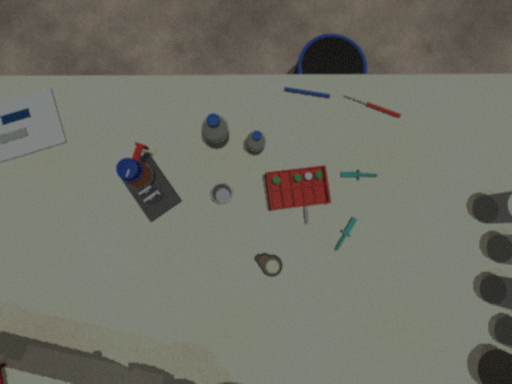

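```bash
cat >> h.py <<'E'
def hsv(im): return cv2.cvtColor(im["color"],cv2.COLOR_RGB2HSV)
def box(P,x0,x1,y0,y1,z0,z1): return (P[...,0]>x0)&(P[...,0]<x1)&(P[...,1]>y0)&(P[...,1]<y1)&(P[...,2]>z0)&(P[...,2]<z1)
E
python3 - <<'E'
from h import *
for n in("side","top"):
    im=snap(n); P=world(im); H=hsv(im); h,s,v=H[...,0],H[...,1],H[...,2]
    blue=(h>105)&(h<130)&(s>120); red=((h<6)|(h>174))&(s>150)
    m=blue&box(P,.58,.75,.1,.3,.143,.16); q=P[m]; print(n,"captop",m.sum(),q.mean(0).round(4),cv2.minEnclosingCircle(q[:,:2].astype(np.float32)))
    m=red&box(P,.55,.8,.1,.35,.08,.13); q=P[m]; print("ear",m.sum(),q.mean(0).round(4),q.min(0).round(3),q.max(0).round(3))
    if m.sum()>3: print(" earfar",np.round(q[np.argsort(-np.hypot(q[:,0]-.652,q[:,1]-.215))[:8]],3).tolist())
    m=box(P,.5,.75,.08,.3,.006,.018)&(s<90); q=P[m]; print("base",m.sum(),cv2.minAreaRect(q[:,:2].astype(np.float32)), np.median(q[:,2]))
    m=box(P,.5,.65,.08,.3,.075,.115)&(s<90); q=P[m]; print("bracket",m.sum(),q.mean(0).round(4),cv2.minAreaRect(q[:,:2].astype(np.float32)),np.percentile(q[:,2],95))
    m=red&box(P,.5,.7,-.32,-.08,.022,.08); q=P[m]; print("rack",m.sum(),cv2.minAreaRect(q[:,:2].astype(np.float32)),np.percentile(q[:,2],[5,50,95]).round(3))
    m=box(P,.48,.57,-.25,-.19,.005,.02)&(s<100); q=P[m]; c=q.mean(0); U=np.linalg.svd(q[:,:2]-c[:2])[2][0]; print("pin",m.sum(),c.round(4),q[np.argmin(q[:,0])].round(4),q[np.argmax(q[:,0])].round(4),"dir",U,np.percentile(q[:,2],[50,95]))
    im8=cv2.resize(im["color"],None,fx=1,fy=1)
    cr=im["color"][110:190,220:310] if n=="side" else im["color"][130:235,100:200]
    c2=im["color"][225:310,205:315] if n=="side" else im["color"][150:240,255:345]
    cv2.imwrite(f"pics/c_{n}.png",np.vstack([cv2.resize(c,(400,300),interpolation=cv2.INTER_CUBIC) for c in(cr,c2)])[...,::-1])
a=np.hstack([cv2.imread("pics/c_side.png"),cv2.imread("pics/c_top.png")]); cv2.imwrite("pics/c.png",a)
E
```

```text
side captop 127 [0.6543 0.2119 0.1476] ((0.6556667685508728, 0.2174229621887207), 0.027876637876033783)
ear 86 [0.7041 0.1966 0.1132] [0.679 0.183 0.089] [0.721 0.211 0.121]
 earfar [[0.717, 0.187, 0.116], [0.717, 0.187, 0.112], [0.718, 0.189, 0.1], [0.718, 0.188, 0.109], [0.718, 0.188, 0.118], [0.718, 0.191, 0.102], [0.718, 0.19, 0.12], [0.719, 0.193, 0.104]]
base 628 ((0.6304347515106201, 0.19974613189697266), (0.16867373883724213, 0.10140334069728851), 32.232643127441406) 0.011257011686782947
bracket 204 [0.5996 0.1776 0.0944] ((0.615874171257019, 0.19304174184799194), (0.07194153964519501, 0.03911997005343437), 34.62397003173828) 0.10873120422965639
rack 2930 ((0.6150499582290649, -0.1966598778963089), (0.10018067806959152, 0.16474665701389313), 5.924980640411377) [0.028 0.036 0.052]
pin 97 [ 0.5458 -0.2237  0.0082] [ 0.5208 -0.2247  0.0053] [ 0.57   -0.2259  0.0087] dir [-0.99937551 -0.03533553] [0.00839283 0.0107364 ]
top captop 327 [0.6531 0.2186 0.1488] ((0.6524684429168701, 0.21867786347866058), 0.025109684094786644)
ear 96 [0.7007 0.2033 0.1191] [0.681 0.188 0.114] [0.721 0.215 0.123]
 earfar [[0.721, 0.209, 0.117], [0.715, 0.191, 0.121], [0.718, 0.203, 0.118], [0.717, 0.2, 0.121], [0.718, 0.206, 0.119], [0.714, 0.193, 0.122], [0.715, 0.196, 0.12], [0.717, 0.207, 0.121]]
base 1223 ((0.6078234910964966, 0.2330259382724762), (0.16508589684963226, 0.1702742725610733), 34.29819107055664) 0.012139902001074065
bracket 156 [0.5982 0.1832 0.0983] ((0.6108751893043518, 0.19677728414535522), (0.06423233449459076, 0.041972655802965164), 33.39655685424805) 0.11035036966482198
rack 1808 ((0.6148015856742859, -0.19287091493606567), (0.0972139835357666, 0.15829303860664368), 6.091962814331055) [0.028 0.031 0.053]
pin 59 [ 0.5418 -0.219   0.0084] [ 0.5137 -0.2013  0.0055] [ 0.565  -0.2195  0.0066] dir [-0.99897769  0.04520599] [0.00858961 0.01092103]
```

View pics/c.png

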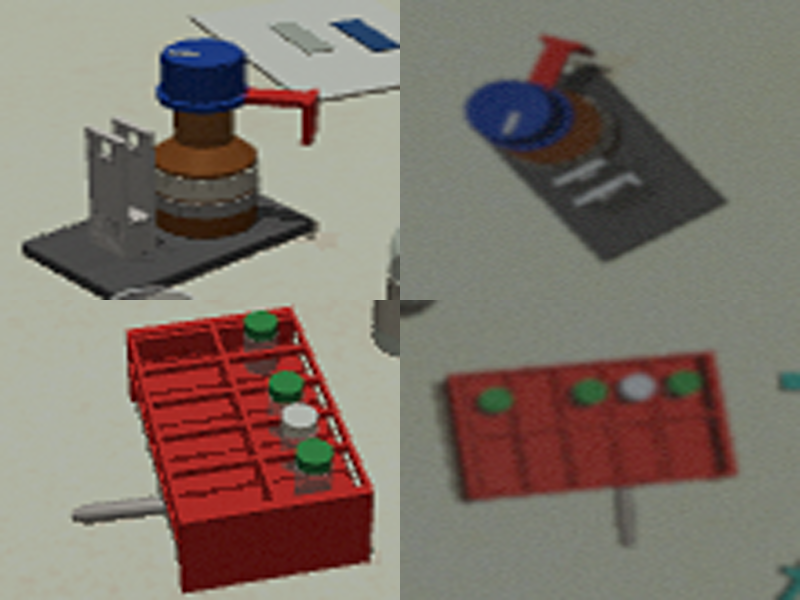

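```bash
cat >> h.py <<'E'
from scipy.spatial.transform import Rotation as Ro
def goal(p,az=None):
    s=ctrl.get_state(); R=Ro.from_rotvec(s["tool_rot"]); x=R.as_matrix()[:,0]
    a0=np.degrees(np.arctan2(x[1],x[0])); az=a0 if az is None else az
    c,q=np.cos(np.radians(az)),np.sin(np.radians(az))
    Rd=Ro.from_matrix(np.array([[c,q,0],[q,-c,0],[0,0,-1]]))
    print("t",round(s["time"],2),"p",np.round(s["position"],4),"az",round(a0,1),"j",np.round(s["joint_positions"],2),"F",np.round(s["ft_force"],1),"grip",round(float(s["grip_width"]),3),round(float(s["grip_force"]),1))
    print(" slide",np.round(R.inv().apply(np.array(p)-s["position"])/.25,3).tolist(),"ang",np.round((R.inv()*Rd).as_rotvec()/np.radians(30),3).tolist())
E
python3 -c "
from h import *
goal([.6535,.218,.2],161)"
```

```text
t 0.9 p [0.2087 0.6156 0.2413] az 161.3 j [-1.23  0.32 -0.07  1.45  0.02  1.37 -0.06] F [ 0.3 -0.7 -0.6] grip 0.998 0.0
 slide [-2.196, -0.935, 0.165] ang [0.0, 0.0, 0.009]
```

```bash
R='x'; 
python3 -m inch '[{"slide":[-0.2,-0.08,0],"angular":[0,0,0],"claw":1},{"slide":[-0.4,-0.16,0],"angular":[0,0,0],"claw":1},{"slide":[-0.6,-0.24,0],"angular":[0,0,0],"claw":1},{"slide":[-0.8,-0.32,0],"angular":[0,0,0],"claw":1},{"slide":[-1,-0.4,0],"angular":[0,0,0],"claw":1},{"slide":[-1,-0.4,0],"angular":[0,0,0],"claw":1}]' 20
python3 -m inch '[{"slide":[-0.2,-0.08,0],"angular":[0,0,0],"claw":1},{"slide":[-0.4,-0.16,0],"angular":[0,0,0],"claw":1},{"slide":[-0.6,-0.24,0],"angular":[0,0,0],"claw":1},{"slide":[-0.8,-0.32,0],"angular":[0,0,0],"claw":1},{"slide":[-1,-0.4,0],"angular":[0,0,0],"claw":1},{"slide":[-1,-0.4,0],"angular":[0,0,0],"claw":1},{"slide":[-1,-0.4,0],"angular":[0,0,0],"claw":1}]'
python3 -c "
from h import *
goal([.6535,.218,.2],161)"
```

```text
time: 1.5
position: [0.4188, 0.4353, 0.2417]
tool_rot: [0.523, 3.094, -0.002]
ft_force: [0.2, 0.0, -0.2]
grip_width: 0.998
grip_force: 0.0
time: 2.2
position: [0.621, 0.2607, 0.2409]
tool_rot: [0.522, 3.096, -0.004]
ft_force: [-0.5, 0.2, 0.0]
grip_width: 0.998
grip_force: 0.0
t 2.2 p [0.621  0.2607 0.2409] az 160.9 j [-0.61  0.37  0.23  1.4  -0.08  1.38  0.86] F [-0.5  0.2  0. ] grip 0.998 0.0
 slide [-0.178, -0.118, 0.164] ang [-0.004, 0.004, -0.005]
```

```bash
python3 -m inch '[{"slide":[-0.09,-0.06,0.08],"angular":[0,0,0],"claw":1},{"slide":[-0.178,-0.118,0.12],"angular":[0,0,0],"claw":1},{"slide":[-0.178,-0.118,0.16],"angular":[0,0,0],"claw":1},{"slide":[-0.178,-0.118,0.16],"angular":[0,0,0],"claw":1}]'
python3 - <<'E'
from h import *
im=snap("side"); save("side1.png",im)
im2=snap("top"); cv2.imwrite("pics/v1.png",np.hstack([cv2.resize(i["color"][a:b,c:d],(400,400),interpolation=2) for i,a,b,c,d in((im,60,190,200,330),(im2,110,220,80,190))])[...,::-1])
goal([.6535,.218,.141],161)
E
```

```text
time: 2.6
position: [0.6492, 0.2241, 0.1994]
tool_rot: [-0.51, -3.096, 0.001]
ft_force: [-0.1, -0.5, -0.3]
grip_width: 0.999
grip_force: 0.0
t 2.7 p [0.6496 0.226  0.2014] az 161.4 j [-0.55  0.42  0.24  1.41 -0.1   1.32  0.94] F [-0.   0.2  1. ] grip 1.003 0.0
 slide [-0.025, -0.026, 0.242] ang [0.002, -0.002, 0.015]
```

View pics/v1.png

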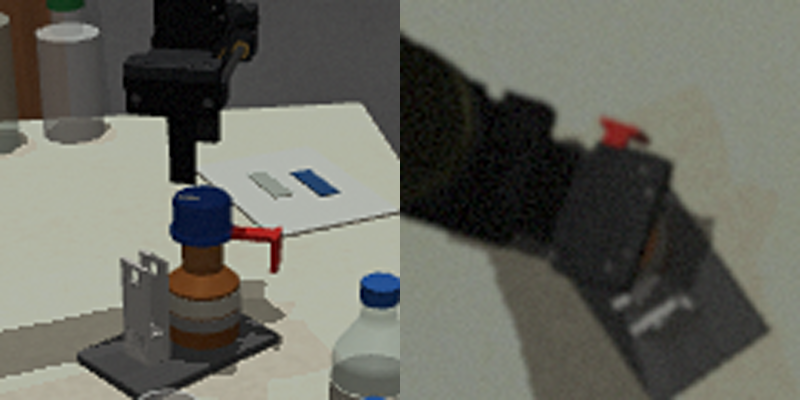

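```bash
python3 -m inch '[{"slide":[-0.022,-0.026,0.0],"angular":[0,0,0],"claw":1},{"slide":[-0.022,-0.026,0.0],"angular":[0,0,0],"claw":1},{"slide":[-0.022,-0.026,0.12],"angular":[0,0,0],"claw":1},{"slide":[-0.022,-0.026,0.24],"angular":[0,0,0],"claw":1},{"slide":[-0.022,-0.026,0.24],"angular":[0,0,0],"claw":1},{"slide":[-0.022,-0.026,0.24],"angular":[0,0,0],"claw":1}]'
python3 -c "
from h import *
goal([.6535,.218,.141],161)"
python3 -m inch '[{"slide":[0,0,0],"angular":[0,0,0],"claw":0.0},{"slide":[0,0,0],"angular":[0,0,0],"claw":0},{"slide":[0,0,0],"angular":[0,0,0],"claw":0},{"slide":[0,0,0],"angular":[0,0,0],"claw":0},{"slide":[0,0,0],"angular":[0,0,0],"claw":0},{"slide":[0,0,0],"angular":[0,0,0],"claw":0}]' 25
python3 -c "
from h import *
goal([.6535,.218,.141],161)"
```

```text
time: 3.3
position: [0.6538, 0.2157, 0.1418]
tool_rot: [-0.511, -3.1, 0.0]
ft_force: [-0.4, 0.4, 0.8]
grip_width: 1.003
grip_force: 0.0
t 3.3 p [0.6538 0.2157 0.1418] az 161.3 j [-0.53  0.46  0.24  1.47 -0.11  1.22  0.96] F [-0.4  0.4  0.8] grip 1.003 0.0
 slide [0.004, 0.008, 0.003] ang [-0.0, -0.0, 0.01]
time: 3.9
position: [0.6555, 0.22, 0.1418]
tool_rot: [0.507, 3.096, 0.011]
ft_force: [5.4, 7.2, -2.4]
grip_width: 0.567
grip_force: 25.0
t 3.9 p [0.6555 0.22   0.1418] az 161.4 j [-0.53  0.46  0.23  1.47 -0.12  1.21  0.96] F [ 5.4  7.2 -2.4] grip 0.567 25.0
 slide [0.005, -0.01, 0.003] ang [0.015, 0.006, 0.013]
```

```bash
for i in 1; do
python3 -m inch '[{"slide":[0,0.014,0],"angular":[0,0,0.2],"claw":0},{"slide":[0,0.014,0],"angular":[0,0,0.4],"claw":0},{"slide":[0,0.014,0],"angular":[0,0,0.6],"claw":0},{"slide":[0,0.014,0],"angular":[0,0,0.8],"claw":0},{"slide":[0,0.014,0],"angular":[0,0,1],"claw":0},{"slide":[0,0.014,0],"angular":[0,0,1],"claw":0}]'
done
python3 - <<'E'
from h import *
goal([.6535,.218,.141],161)
im=snap("side"); P=world(im); H=hsv(im); h,s=H[...,0],H[...,1]
m=((h<6)|(h>174))&(s>150)&box(P,.55,.8,.1,.35,.085,.125); q=P[m]; print(m.sum(),q.mean(0),np.degrees(np.arctan2(q[:,1].mean()-.2185,q[:,0].mean()-.654)))
E
```

```text
time: 4.5
position: [0.6551, 0.2193, 0.1418]
tool_rot: [1.296, 2.861, 0.002]
ft_force: [-2.0, 0.1, 1.3]
grip_width: 0.565
grip_force: 25.0
t 4.5 p [0.6551 0.2193 0.1418] az 131.3 j [-0.6   0.47  0.33  1.47 -0.16  1.22  0.47] F [-2.   0.1  1.3] grip 0.565 25.0
 slide [0.0, -0.008, 0.003] ang [0.002, 0.0, -0.991]
118 [0.69135971 0.17211644 0.11032431] -51.150235807142856
```

```bash
for i in 1 2 3; do
python3 -m inch '[{"slide":[0,0,0],"angular":[0,0,0.25],"claw":0},{"slide":[0,0,0],"angular":[0,0,0.5],"claw":0},{"slide":[0,0,0],"angular":[0,0,0.75],"claw":0},{"slide":[0,0,0],"angular":[0,0,1],"claw":0},{"slide":[0,0,0],"angular":[0,0,1],"claw":0}]' | grep -E 'posi|ft_f'
done
python3 - <<'E'
from h import *
goal([.6535,.218,.141],31); print(ctrl.get_state()["torque"])
E
python3 -m inch '[{"slide":[0,0,0],"angular":[0,0,0.15],"claw":0},{"slide":[0,0,0],"angular":[0,0,0.25],"claw":0},{"slide":[0,0,0],"angular":[0,0,0.25],"claw":0}]'
python3 - <<'E'
from h import *
goal([.6535,.218,.141],31); print(ctrl.get_state()["torque"])
E
```

```text
position: [0.6543, 0.2189, 0.1417]
ft_force: [-5.2, -1.5, 5.2]
position: [0.6532, 0.2189, 0.1416]
ft_force: [-7.7, -0.2, 7.1]
position: [0.6524, 0.2195, 0.1416]
ft_force: [-9.2, -0.8, 8.5]
t 6.05 p [0.6524 0.2195 0.1416] az 41.5 j [-0.81  0.52  0.62  1.48 -0.31  1.25 -1.  ] F [-9.2 -0.8  8.5] grip 0.569 25.0
 slide [-0.001, 0.007, 0.002] ang [-0.007, 0.009, 0.349]
[-0.39042487  1.97559515 -0.07351486]
time: 6.35
position: [0.6522, 0.2197, 0.1416]
tool_rot: [-3.001, -0.923, 0.009]
ft_force: [-9.9, 0.1, 9.2]
grip_width: 0.569
grip_force: 25.0
t 6.35 p [0.6522 0.2197 0.1416] az 34.2 j [-0.82  0.53  0.64  1.48 -0.33  1.25 -1.11] F [-9.9  0.1  9.2] grip 0.569 25.0
 slide [0.001, 0.009, 0.002] ang [-0.006, 0.01, 0.106]
[-0.40888942  2.03491687  0.34554283]
```

```bash
for i in 1 2; do
python3 -m inch '[{"slide":[0,0,0],"angular":[0,0,0.1],"claw":0},{"slide":[0,0,0],"angular":[0,0,0.17],"claw":0},{"slide":[0,0,0],"angular":[0,0,0.17],"claw":0}]' | grep ft_f
python3 - <<'E'
from h import *
goal([.6535,.218,.141],31); print(ctrl.get_state()["torque"])
E
done
python3 - <<'E'
from h import *
im=snap("side"); P=world(im); H=hsv(im); h,s=H[...,0],H[...,1]
m=((h<6)|(h>174))&(s>150)&box(P,.55,.8,.1,.35,.085,.125); q=P[m]; print(m.sum(),q.mean(0),np.degrees(np.arctan2(q[:,1].mean()-.2185,q[:,0].mean()-.654)))
im2=snap("top"); cv2.imwrite("pics/v2.png",np.hstack([cv2.resize(i["color"][a:b,c:d],(400,400),interpolation=2) for i,a,b,c,d in((im,110,200,210,300),(im2,130,220,100,190))])[...,::-1])
E
```

```text
ft_force: [-6.2, 1.5, 5.4]
t 6.65 p [0.6535 0.2207 0.1416] az 29.2 j [-0.84  0.53  0.66  1.48 -0.34  1.25 -1.2 ] F [-6.2  1.5  5.4] grip 0.568 25.0
 slide [-0.005, 0.009, 0.002] ang [-0.005, 0.004, -0.061]
[0.19957318 1.28881344 0.60851228]
ft_force: [-4.8, 1.6, 5.4]
t 6.95 p [0.6536 0.2208 0.1415] az 24.0 j [-0.85  0.54  0.68  1.48 -0.35  1.25 -1.28] F [-4.8  1.6  5.4] grip 0.567 25.0
 slide [-0.005, 0.01, 0.002] ang [-0.005, 0.003, -0.232]
[0.24380042 1.19598153 0.44829054]
105 [0.60844853 0.18406079 0.11256931] -142.90887882966854
```

View pics/v2.png

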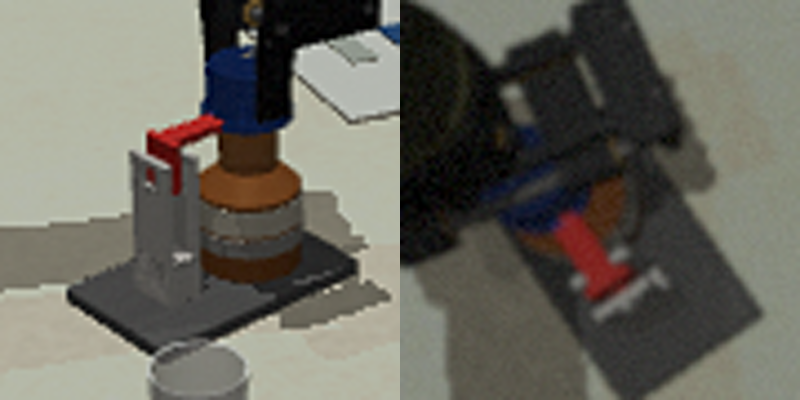

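```bash
python3 -m inch '[{"slide":[0,0,0],"angular":[0,0,0],"claw":1},{"slide":[0,0,0],"angular":[0,0,0],"claw":1},{"slide":[0,0,0],"angular":[0,0,0],"claw":1},{"slide":[0,0,0],"angular":[0,0,0],"claw":1},{"slide":[0,0,-0.1],"angular":[0,0,0],"claw":1},{"slide":[0,0,-0.25],"angular":[0,0,0],"claw":1},{"slide":[0,0,-0.4],"angular":[0,0,0],"claw":1},{"slide":[0,0,-0.5],"angular":[0,0,0],"claw":1},{"slide":[0,0,-0.5],"angular":[0,0,0],"claw":1}]'
python3 - <<'E'
from h import *
goal([.538,-.222,.27],0)
E
```

```text
time: 7.95
position: [0.6572, 0.2186, 0.2712]
tool_rot: [-3.074, -0.642, -0.012]
ft_force: [0.1, -0.8, -0.2]
grip_width: 0.999
grip_force: 0.0
t 7.95 p [0.6572 0.2186 0.2712] az 23.6 j [-0.85  0.46  0.72  1.32 -0.3   1.46 -1.32] F [ 0.1 -0.8 -0.2] grip 0.999 0.0
 slide [-1.142, 1.424, -0.003] ang [-0.002, -0.015, 0.786]
```

```bash
for i in 1 2; do
python3 -m inch '[{"slide":[-0.11,0.14,0],"angular":[0,0,0],"claw":1},{"slide":[-0.22,0.28,0],"angular":[0,0,0],"claw":1},{"slide":[-0.34,0.42,0],"angular":[0,0,0],"claw":1},{"slide":[-0.46,0.57,0],"angular":[0,0,0],"claw":1},{"slide":[-0.57,0.71,0],"angular":[0,0,0],"claw":1},{"slide":[-0.57,0.71,0],"angular":[0,0,0],"claw":1}]' >/dev/null
done
python3 -m inch '[{"slide":[0,0,0],"angular":[0,0,0.26],"claw":0.3},{"slide":[0,0,0],"angular":[0,0,0.52],"claw":0.3},{"slide":[0,0,0],"angular":[0,0,0.786],"claw":0.3},{"slide":[0,0,0],"angular":[0,0,0.786],"claw":0.3}]'
python3 - <<'E'
from h import *
goal([.538,-.222,.06],0)
for k in range(2):
  for n in ("side","top"):
    im=snap(n); P=world(im); s=hsv(im)[...,1]; h=hsv(im)[...,0]
    m=box(P,.49,.572,-.26,-.19,.006,.02)&~((s>120)&((h<8)|(h>172))); q=P[m]
    m2=box(P,.50,.66,.1,.3,.07,.115)&(s<90); b=P[m2]
    if m.sum()>5:
        c=np.median(q,0); print(n,m.sum(),c.round(4),q.min(0).round(4),q.max(0).round(4),np.polyfit(q[:,0],q[:,1],1))
    print("br",m2.sum(),b.mean(0).round(4),np.percentile(b[:,2],97))
save("top2.png",im)
E
```

```text
time: 9.55
position: [0.5357, -0.2198, 0.2653]
tool_rot: [-3.142, -0.0, 0.002]
ft_force: [-0.4, 0.0, -0.2]
grip_width: 0.724
grip_force: 0.0
t 9.55 p [ 0.5357 -0.2198  0.2653] az 0.0 j [-0.51  0.23  1.    1.63 -0.2   1.39 -1.05] F [-0.4  0.  -0.2] grip 0.724 0.0
 slide [0.01, 0.009, 0.821] ang [-0.0, 0.003, 0.0]
side 90 [ 0.5464 -0.2237  0.0085] [ 0.5209 -0.2271  0.0061] [ 0.5703 -0.2174  0.0113] [ 0.02460885 -0.23692971]
br 54 [0.6183 0.1786 0.0942] 0.11178349953624189
br 127 [0.5961 0.1809 0.0965] 0.11079481256455273
side 84 [ 0.5465 -0.2238  0.0087] [ 0.521  -0.2281  0.0061] [ 0.5701 -0.2182  0.0117] [ 0.04554337 -0.24832121]
br 49 [0.6191 0.1786 0.0932] 0.1126925160724853
br 128 [0.5962 0.1805 0.0965] 0.11083025599922781
```

```bash
python3 -m inch '[{"slide":[0,0.005,0.2],"angular":[0,0,0],"claw":0.2},{"slide":[0,0.005,0.4],"angular":[0,0,0],"claw":0.2},{"slide":[0,0.005,0.6],"angular":[0,0,0],"claw":0.2},{"slide":[0,0.005,0.75],"angular":[0,0,0],"claw":0.2},{"slide":[0,0.005,0.86],"angular":[0,0,0],"claw":0.2},{"slide":[0,0.005,0.92],"angular":[0,0,0],"claw":0.2},{"slide":[0,0.005,0.92],"angular":[0,0,0],"claw":0.2},{"slide":[0,0.005,0.92],"angular":[0,0,0],"claw":0.2}]'
python3 - <<'E'
from h import *
goal([.536,-.221,.022],0)
E
```

```text
time: 10.55
position: [0.5365, -0.2222, 0.0373]
tool_rot: [3.141, 0.001, 0.002]
ft_force: [0.2, -0.1, 1.2]
grip_width: 0.603
grip_force: 0.0
t 10.55 p [ 0.5365 -0.2222  0.0373] az 0.0 j [-0.36  0.49  0.87  1.86 -0.44  0.99 -0.88] F [ 0.2 -0.1  1.2] grip 0.603 0.0
 slide [-0.002, -0.005, 0.061] ang [0.001, -0.003, 0.001]
```

```bash
python3 -m inch '[{"slide":[0,0,0.03],"angular":[0,0,0],"claw":0.1},{"slide":[0,0,0.058],"angular":[0,0,0],"claw":0.1},{"slide":[0,0,0.058],"angular":[0,0,0],"claw":-0.95},{"slide":[0,0,0.058],"angular":[0,0,0],"claw":-0.95},{"slide":[0,0,0.058],"angular":[0,0,0],"claw":-0.95},{"slide":[0,0,0.058],"angular":[0,0,0],"claw":-0.95},{"slide":[0,0,0.058],"angular":[0,0,0],"claw":-0.95},{"slide":[0,0,0.058],"angular":[0,0,0],"claw":-0.95},{"slide":[0,0,0.058],"angular":[0,0,0],"claw":-0.95},{"slide":[0,0,0.058],"angular":[0,0,0],"claw":-0.95}]' 20
python3 - <<'E'
from h import *
goal([.466,-.222,.0225],0)
E
```

```text
time: 11.55
position: [0.5358, -0.2218, 0.0219]
tool_rot: [-3.142, 0.0, -0.0]
ft_force: [0.3, 0.1, 0.1]
grip_width: 0.104
grip_force: 19.9
t 11.55 p [ 0.5358 -0.2218  0.0219] az -0.0 j [-0.35  0.51  0.85  1.87 -0.46  0.97 -0.86] F [0.3 0.1 0.1] grip 0.104 19.9
 slide [-0.279, 0.001, -0.003] ang [-0.0, -0.001, -0.0]
```

```bash
python3 -m inch '[{"slide":[-0.05,0,-0.003],"angular":[0,0,0],"claw":-0.95},{"slide":[-0.1,0,-0.003],"angular":[0,0,0],"claw":-0.95},{"slide":[-0.16,0,-0.003],"angular":[0,0,0],"claw":-0.95},{"slide":[-0.22,0,-0.003],"angular":[0,0,0],"claw":-0.95},{"slide":[-0.28,0,-0.003],"angular":[0,0,0],"claw":-0.95},{"slide":[-0.32,0,0],"angular":[0,0,0],"claw":-0.95},{"slide":[-0.32,0,0],"angular":[0,0,0],"claw":-0.95},{"slide":[-0.32,0,0],"angular":[0,0,0],"claw":-0.95}]'
python3 -m inch '[{"slide":[0,0,0],"angular":[0,0,0],"claw":0},{"slide":[0,0,0],"angular":[0,0,0],"claw":0},{"slide":[0,0,0],"angular":[0,0,0],"claw":0},{"slide":[0,0,-0.1],"angular":[0,0,0],"claw":0},{"slide":[0,0,-0.3],"angular":[0,0,0],"claw":0},{"slide":[0,0,-0.45],"angular":[0,0,0],"claw":0},{"slide":[0,0,-0.45],"angular":[0,0,0],"claw":0}]'
python3 - <<'E'
from h import *
for n in("side","top"):
    im=snap(n); P=world(im); H=hsv(im); h,s=H[...,0],H[...,1]
    m=(h>7)&(h<20)&(s>150)&box(P,.4,.6,-.3,-.15,-.01,.03); q=P[m]
    if len(q)>5: print(n,"handle",m.sum(),q.mean(0).round(4),q.min(0).round(4),q.max(0).round(4),np.polyfit(q[:,0],q[:,1],1),np.median(q[:,2]))
    m=box(P,.4,.562,-.26,-.18,.005,.03); q=P[m]
    if len(q)>5: print("all",m.sum(),q.mean(0).round(4),q.min(0).round(4),q.max(0).round(4),np.polyfit(q[:,0],q[:,1],1))
    if n=="side": sv=im
goal([.52,-.222,.135],0)
cv2.imwrite("pics/v3.png",np.hstack([cv2.resize(i["color"][a:b,c:d],(400,400),interpolation=2) for i,a,b,c,d in((sv,200,330,160,290),(im,160,280,240,360))])[...,::-1])
E
```

```text
time: 12.35
position: [0.4556, -0.2216, 0.0218]
tool_rot: [-3.141, 0.0, -0.0]
ft_force: [0.4, 0.5, 0.3]
grip_width: 0.107
grip_force: 19.9
time: 13.05
position: [0.4592, -0.2235, 0.139]
tool_rot: [3.14, -0.0, 0.014]
ft_force: [1.1, 1.1, -0.6]
grip_width: 0.494
grip_force: 0.0
side handle 181 [ 0.5201 -0.2247  0.008 ] [ 0.4976 -0.2305 -0.0012] [ 0.5427 -0.2158  0.0121] [ 0.01794893 -0.23399998] 0.00907493424262329
all 300 [ 0.4989 -0.2243  0.0089] [ 0.4414 -0.2367  0.005 ] [ 0.543  -0.2096  0.0121] [ 0.02790142 -0.23826351]
top handle 59 [ 0.52   -0.2194  0.01  ] [ 0.4997 -0.2254  0.0062] [ 0.5405 -0.214   0.014 ] [ 0.04261365 -0.24152949] 0.0098995614402968
all 102 [ 0.5173 -0.2192  0.0097] [ 0.4941 -0.233   0.0054] [ 0.5515 -0.2075  0.0151] [ 0.03248359 -0.2359913 ]
t 13.15 p [ 0.4565 -0.2215  0.1349] az 0.0 j [-0.57  0.15  1.05  1.96 -0.15  1.11 -1.03] F [ 0.5  0.5 -0.8] grip 0.497 0.0
 slide [0.254, 0.002, 0.0] ang [-0.001, -0.004, 0.001]
```

View pics/v3.png

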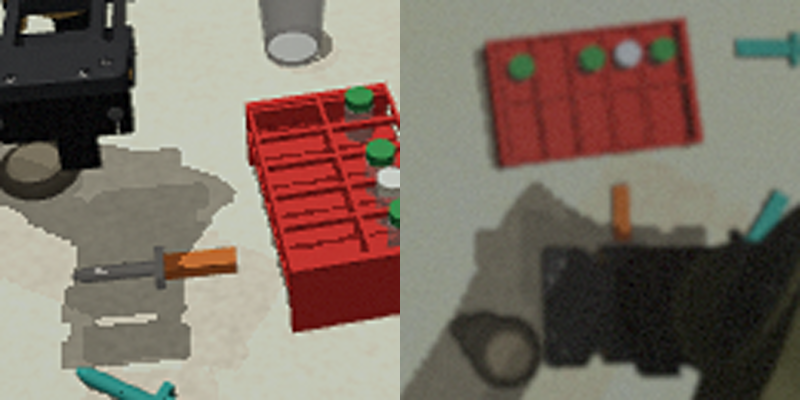

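```bash
python3 -m inch '[{"slide":[0.15,0,0],"angular":[0,0,0],"claw":0},{"slide":[0.246,0,0],"angular":[0,0,0],"claw":0},{"slide":[0.246,0,0.15],"angular":[0,0,0],"claw":0},{"slide":[0.246,0,0.3],"angular":[0,0,0],"claw":0},{"slide":[0.246,0,0.4],"angular":[0,0,0],"claw":0},{"slide":[0.246,0,0.448],"angular":[0,0,0],"claw":0},{"slide":[0.246,0,0.448],"angular":[0,0,0],"claw":0}]'
python3 -m inch '[{"slide":[0,0,0],"angular":[0,0,0],"claw":-0.95},{"slide":[0,0,0],"angular":[0,0,0],"claw":-0.95},{"slide":[0,0,0],"angular":[0,0,0],"claw":-0.95},{"slide":[0,0,0],"angular":[0,0,0],"claw":-0.95},{"slide":[0,0,0],"angular":[0,0,0],"claw":-0.95},{"slide":[0,0,0],"angular":[0,0,0],"claw":-0.95}]' 35
python3 - <<'E'
from h import *
goal([.52,-.222,.022],0)
E
```

```text
time: 13.85
position: [0.5156, -0.2219, 0.0208]
tool_rot: [-3.141, 0.002, 0.006]
ft_force: [-0.5, -1.0, 1.2]
grip_width: 0.496
grip_force: 0.0
time: 14.45
position: [0.5174, -0.2216, 0.0224]
tool_rot: [-3.141, -0.0, -0.001]
ft_force: [-0.3, 0.8, 1.6]
grip_width: 0.151
grip_force: 35.0
t 14.45 p [ 0.5174 -0.2216  0.0224] az 0.0 j [-0.38  0.49  0.89  1.92 -0.46  0.96 -0.84] F [-0.3  0.8  1.6] grip 0.151 35.0
 slide [0.011, 0.002, 0.001] ang [-0.0, -0.001, 0.0]
```

```bash
python3 -m inch '[{"slide":[0,0,-0.15],"angular":[0,0,0],"claw":-0.95},{"slide":[0,0,-0.3],"angular":[0,0,0],"claw":-0.95},{"slide":[0,0,-0.5],"angular":[0,0,0],"claw":-0.95},{"slide":[0,0,-0.7],"angular":[0,0,0],"claw":-0.95},{"slide":[0,0,-0.9],"angular":[0,0,0],"claw":-0.95},{"slide":[0,0,-0.9],"angular":[0,0,0],"claw":-0.95}]' | grep -E 'posi|grip'
for i in 1 2; do
python3 -m inch '[{"slide":[0,-0.13,0],"angular":[0,0,-0.14],"claw":-0.95},{"slide":[0,-0.26,0],"angular":[0,0,-0.28],"claw":-0.95},{"slide":[0,-0.39,0],"angular":[0,0,-0.42],"claw":-0.95},{"slide":[0,-0.52,0],"angular":[0,0,-0.56],"claw":-0.95},{"slide":[0,-0.65,0],"angular":[0,0,-0.7],"claw":-0.95},{"slide":[0,-0.65,0],"angular":[0,0,-0.8],"claw":-0.95}]' | grep -E 'posi|grip'
done
for i in 1 2 3 4; do
python3 -m inch '[{"slide":[0,0,0],"angular":[0,0,-0.25],"claw":-0.95},{"slide":[0,0,0],"angular":[0,0,-0.5],"claw":-0.95},{"slide":[0,0,0],"angular":[0,0,-0.75],"claw":-0.95},{"slide":[0,0,0],"angular":[0,0,-1],"claw":-0.95}]' | grep -E 'posi'
done
python3 - <<'E'
from h import *
goal([.497,.115,.25],213.5)
E
```

```text
position: [0.5204, -0.224, 0.254]
grip_width: 0.156
grip_force: 35.0
position: [0.517, -0.053, 0.2462]
grip_width: 0.152
grip_force: 35.0
position: [0.4487, 0.0939, 0.2463]
grip_width: 0.156
grip_force: 35.0
position: [0.4507, 0.0891, 0.2464]
position: [0.4507, 0.089, 0.2464]
position: [0.4507, 0.089, 0.2464]
position: [0.4507, 0.089, 0.2464]
t 17.85 p [0.4507 0.089  0.2464] az 168.3 j [-1.3  -0.22  0.94  1.92  0.18  1.36  0.95] F [-0.4 -0.5 -0.6] grip 0.151 35.0
 slide [-0.16, 0.139, -0.014] ang [0.0, -0.002, -1.507]
```

```bash
python3 -m inch '[{"slide":[-0.08,0.07,0],"angular":[0,0,0],"claw":-0.95},{"slide":[-0.16,0.139,0],"angular":[0,0,0],"claw":-0.95},{"slide":[-0.16,0.139,0],"angular":[0,0,0],"claw":-0.95}]' | grep posi
for i in 1 2; do
python3 -m inch '[{"slide":[0,0,0],"angular":[0,0,-0.25],"claw":-0.95},{"slide":[0,0,0],"angular":[0,0,-0.5],"claw":-0.95},{"slide":[0,0,0],"angular":[0,0,-0.752],"claw":-0.95},{"slide":[0,0,0],"angular":[0,0,-0.752],"claw":-0.95}]' | grep -E 'posi'
done
python3 -m inch '[{"slide":[0,0,0.15],"angular":[0,0,0],"claw":-0.95},{"slide":[0,0,0.25],"angular":[0,0,0],"claw":-0.95},{"slide":[0,0,0.25],"angular":[0,0,0],"claw":-0.95},{"slide":[0,0,0.25],"angular":[0,0,0],"claw":-0.95}]' | grep posi
python3 - <<'E'
from h import *
goal([.497,.115,.1154],213.5)
S=[snap("side"),snap("top")]
for im,n in zip(S,("side","top")):
    P=world(im); H=hsv(im); h,s=H[...,0],H[...,1]
    m=(h>7)&(h<20)&(s>150)&box(P,.4,.58,.02,.19,.12,.24); q=P[m]
    if len(q)>5: print(n,"handle",m.sum(),q.mean(0).round(4),q.min(0).round(4),q.max(0).round(4))
    # bracket colours / plates
    m=box(P,.52,.66,.12,.25,.1,.116)&(s<90); q=P[m]; print("brtop",len(q),q.mean(0).round(4),cv2.minAreaRect(q[:,:2].astype(np.float32)))
cv2.imwrite("pics/v4.png",np.hstack([cv2.resize(i["color"][a:b,c:d],(400,400),interpolation=2) for i,a,b,c,d in((S[0],100,200,190,290),(S[1],130,250,100,220))])[...,::-1])
E
```

```text
position: [0.4988, 0.1169, 0.2462]
position: [0.4968, 0.1144, 0.2466]
position: [0.497, 0.1146, 0.2469]
position: [0.4975, 0.1146, 0.1851]
t 19.35 p [0.4975 0.1146 0.1851] az -147.1 j [-1.32  0.08  1.1   1.9  -0.08  1.21  1.95] F [ 0.  -0.4 -0.5] grip 0.153 35.0
 slide [0.0, 0.003, 0.279] ang [-0.001, -0.001, -0.019]
side handle 53 [0.489  0.1015 0.1709] [0.4747 0.0226 0.164 ] [0.5223 0.1198 0.2398]
brtop 59 [0.6024 0.177  0.1062] ((0.6191426515579224, 0.18022090196609497), (0.07881123572587967, 0.031664662063121796), 10.026748657226562)
brtop 52 [0.5964 0.1787 0.108 ] ((0.5978921055793762, 0.18221555650234222), (0.026490280404686928, 0.03233262151479721), 37.019920349121094)
```

View pics/v4.png

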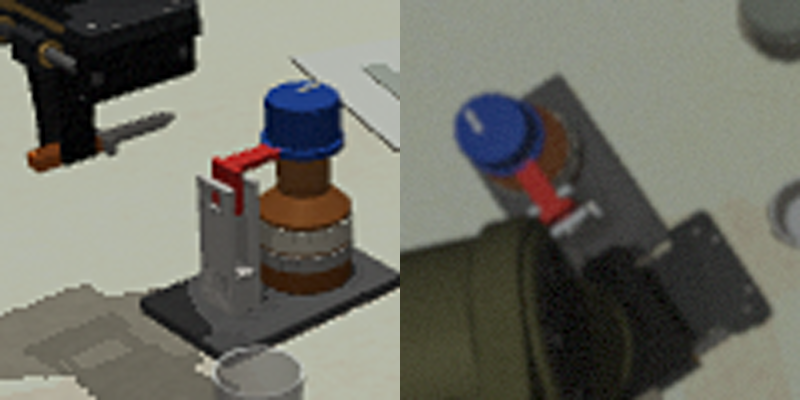

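```bash
python3 -m inch '[{"slide":[0,0.003,0.15],"angular":[0,0,-0.02],"claw":-0.95},{"slide":[0,0.003,0.279],"angular":[0,0,-0.02],"claw":-0.95},{"slide":[0,0.003,0.279],"angular":[0,0,-0.02],"claw":-0.95},{"slide":[0,0.003,0.279],"angular":[0,0,-0.02],"claw":-0.95}]' | grep posi
python3 - <<'E'
from h import *
goal([.497,.115,.1154],213.5)
S=[snap("side"),snap("top")]
a=np.radians(33.5); u=np.array([np.cos(a),np.sin(a),0]); w=np.array([-np.sin(a),np.cos(a),0]); O=np.array([.654,.219,0])
def proj(im,p):
    c=np.linalg.inv(im["extrinsics"])@np.r_[p,1]; K=im["camera_matrix"]
    return np.array([K[0,2]+K[0,0]*c[0]/-c[2],K[1,2]+K[1,1]*-c[1]/-c[2]])
t=np.array(ctrl.get_state()["position"])
print("tip pred",proj(S[0],t+.078*u+[0,0,-.0174]),"stop",proj(S[0],t+.026*u+[0,0,-.0174]),"mouth",proj(S[0],O-.08*u+[0,0,.098]),"top mouth",proj(S[1],O-.08*u+[0,0,.098]))
for im,n in zip(S,("side","top")):
    P=world(im); H=hsv(im); h,s=H[...,0],H[...,1]
    def st(l,m):
        q=P[m]-O; 
        if len(q): print(n,l,len(q),"u",np.percentile(q@u,[2,50,98]).round(4),"w",np.percentile(q@w,[2,50,98]).round(4),"z",np.percentile(q[:,2],[2,50,98]).round(4))
    r=((h<6)|(h>174))&(s>150)
    st("plates",box(P,.52,.66,.12,.25,.09,.116)&(s<90)); st("ear",r&box(P,.5,.7,.1,.25,.08,.13))
    st("cap",(h>105)&(h<130)&(s>120)&box(P,.58,.75,.1,.3,.143,.16))
    st("base",box(P,.5,.75,.08,.3,.006,.018)&(s<90))
    st("pin",box(P,.5,.57,.09,.165,.08,.108)&(s<120))
cv2.imwrite("pics/v5.png",np.hstack([cv2.resize(S[0]["color"][110:180,200:270],(560,560),interpolation=2)])[...,::-1])
E
```

```text
position: [0.4979, 0.1154, 0.1163]
t 19.85 p [0.4979 0.1154 0.1163] az -146.3 j [-1.25  0.21  1.08  1.97 -0.21  1.08  2.07] F [ 0.3  0.6 -0.2] grip 0.153 35.0
 slide [0.004, 0.001, 0.004] ang [-0.002, 0.002, 0.005]
tip pred [233.97889604 151.56059715] stop [217.69034589 157.77179895] mouth [242.45791287 148.89384908] top mouth [151.35196707 198.25211947]
side plates 159 u [-0.1578 -0.0796 -0.0163] w [-0.0192 -0.0069  0.0155] z [0.0908 0.1011 0.1088]
side ear 100 u [-0.0713 -0.0648 -0.0287] w [-0.0165 -0.0052  0.0101] z [0.0886 0.1172 0.1201]
side cap 127 u [-0.0243 -0.0055  0.0197] w [-0.0245 -0.0062  0.02  ] z [0.1437 0.148  0.1497]
side base 624 u [-0.1125 -0.0706  0.0477] w [-0.0513 -0.0264  0.0428] z [0.0069 0.0112 0.0153]
side pin 95 u [-0.1939 -0.1507 -0.1135] w [-0.0185 -0.0061  0.0015] z [0.0945 0.1009 0.1056]
top plates 89 u [-0.0801 -0.0764 -0.054 ] w [-0.0155 -0.0002  0.0176] z [0.0904 0.1068 0.1115]
top ear 131 u [-0.07   -0.0523 -0.0304] w [-0.0114  0.0003  0.0097] z [0.1056 0.1186 0.1219]
top cap 322 u [-0.024  -0.0033  0.0198] w [-0.0213 -0.0009  0.022 ] z [0.1447 0.149  0.1519]
top base 932 u [-0.1081 -0.0427  0.0481] w [-0.0473 -0.0271  0.0505] z [0.0081 0.0119 0.0157]
```

View pics/v5.png

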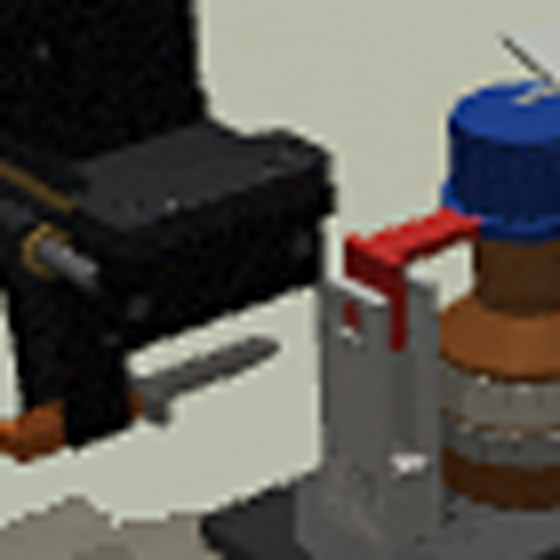

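```bash
python3 -m inch '[{"slide":[-0.04,0,0],"angular":[0,0,0],"claw":-0.95},{"slide":[-0.08,0,0],"angular":[0,0,0],"claw":-0.95},{"slide":[-0.12,0,0],"angular":[0,0,0],"claw":-0.95},{"slide":[-0.16,0,0],"angular":[0,0,0],"claw":-0.95},{"slide":[-0.16,0,0],"angular":[0,0,0],"claw":-0.95}]'
python3 - <<'E'
from h import *
im=snap("side"); cv2.imwrite("pics/v6.png",cv2.resize(im["color"][110:180,200:270],(560,560),interpolation=2)[...,::-1])
goal([.5655,.1605,.1154],213.5)
E
```

```text
time: 20.45
position: [0.5317, 0.1388, 0.1154]
tool_rot: [-0.912, 3.005, -0.002]
ft_force: [-0.3, -0.3, -1.5]
grip_width: 0.156
grip_force: 35.0
t 20.5 p [0.531  0.1379 0.1151] az -146.3 j [-1.18  0.32  1.03  1.88 -0.31  1.1   2.12] F [ 0.3 -0.5 -0.8] grip 0.152 35.0
 slide [-0.165, -0.002, -0.001] ang [-0.002, -0.001, 0.008]
```

View pics/v6.png

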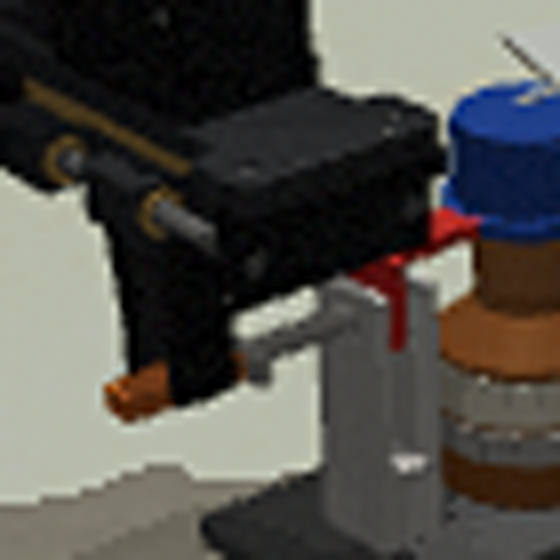

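```bash
python3 -m inch '[{"slide":[-0.02,0,0],"angular":[0,0,0],"claw":-0.95},{"slide":[-0.04,0,0],"angular":[0,0,0],"claw":-0.95},{"slide":[-0.06,0,0],"angular":[0,0,0],"claw":-0.95},{"slide":[-0.08,0,0],"angular":[0,0,0],"claw":-0.95},{"slide":[-0.08,0,0],"angular":[0,0,0],"claw":-0.95}]'
python3 - <<'E'
from h import *
goal([.5655,.1605,.1154],213.5)
E
```

```text
time: 21.0
position: [0.5476, 0.1493, 0.1151]
tool_rot: [-0.912, 3.006, -0.001]
ft_force: [0.1, -0.4, -1.5]
grip_width: 0.153
grip_force: 35.0
t 21.0 p [0.5476 0.1493 0.1151] az -146.3 j [-1.15  0.37  1.    1.84 -0.35  1.12  2.14] F [ 0.1 -0.4 -1.5] grip 0.153 35.0
 slide [-0.084, -0.003, -0.001] ang [-0.001, 0.001, 0.008]
```

No force. Push on to the stop.

```bash
python3 -m inch '[{"slide":[-0.02,0,0],"angular":[0,0,0],"claw":-0.95},{"slide":[-0.04,0,0],"angular":[0,0,0],"claw":-0.95},{"slide":[-0.06,0,0],"angular":[0,0,0],"claw":-0.95},{"slide":[-0.07,0,0],"angular":[0,0,0],"claw":-0.95},{"slide":[-0.07,0,0],"angular":[0,0,0],"claw":-0.95}]' | grep -E "ft|posi"
python3 -m inch '[{"slide":[-0.01,0,0],"angular":[0,0,0],"claw":-0.95},{"slide":[-0.02,0,0],"angular":[0,0,0],"claw":-0.95},{"slide":[-0.02,0,0],"angular":[0,0,0],"claw":-0.95}]' | grep -E "ft|posi"
python3 - <<'E'
from h import *
goal([.5655,.1605,.1154],213.5)
im=snap("side"); cv2.imwrite("pics/v7.png",cv2.resize(im["color"][110:180,200:270],(560,560),interpolation=2)[...,::-1])
E
```

```text
position: [0.5619, 0.1588, 0.115]
ft_force: [-0.5, 1.4, -0.4]
position: [0.5655, 0.161, 0.1149]
ft_force: [-0.8, -0.9, 0.2]
t 21.8 p [0.5655 0.161  0.1149] az -146.3 j [-1.12  0.42  0.98  1.79 -0.38  1.14  2.15] F [-0.8 -0.9  0.2] grip 0.161 35.0
 slide [0.001, -0.002, -0.002] ang [0.0, -0.002, 0.007]
```

View pics/v7.png

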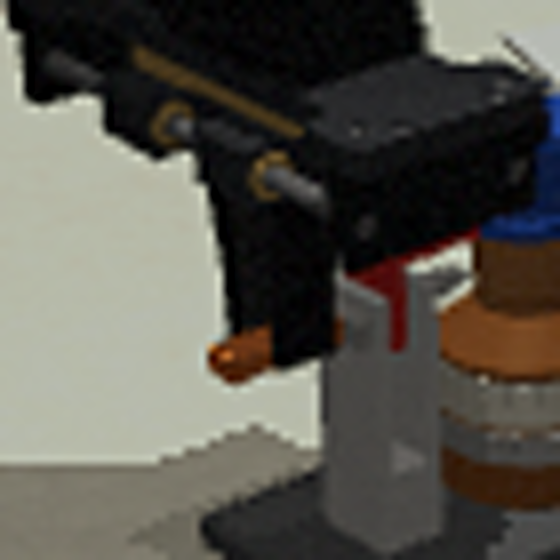

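```bash
for i in 1 2; do python3 -m inch '[{"slide":[-0.006,0,0],"angular":[0,0,0],"claw":-0.95},{"slide":[-0.008,0,0],"angular":[0,0,0],"claw":-0.95},{"slide":[-0.008,0,0],"angular":[0,0,0],"claw":-0.95}]' | grep -E "ft|posi"; done
```

```text
position: [0.5657, 0.1611, 0.1146]
ft_force: [-4.9, -2.8, 1.2]
position: [0.5659, 0.161, 0.114]
ft_force: [-8.3, -5.8, 2.5]
```

```bash
python3 -m inch '[{"slide":[0.01,0,0],"angular":[0,0,0],"claw":-0.95},{"slide":[0.01,0,0],"angular":[0,0,0],"claw":0.2},{"slide":[0.01,0,0],"angular":[0,0,0],"claw":0.2},{"slide":[0.01,0,0],"angular":[0,0,0],"claw":0.2},{"slide":[0.01,0,0],"angular":[0,0,0],"claw":0.2},{"slide":[0.01,0,0],"angular":[0,0,0],"claw":0.2}]' 
python3 -m inch '[{"slide":[0,0,-0.05],"angular":[0,0,0],"claw":0.2},{"slide":[0,0,-0.15],"angular":[0,0,0],"claw":0.2},{"slide":[0.1,0,-0.35],"angular":[0,0,0],"claw":0.2},{"slide":[0.3,0,-0.5],"angular":[0,0,0],"claw":0.2},{"slide":[0.4,0,-0.5],"angular":[0,0,0],"claw":0.2},{"slide":[0.4,0,-0.5],"angular":[0,0,0],"claw":0.2},{"slide":[0.4,0,-0.5],"angular":[0,0,0],"claw":0.2}]'
python3 - <<'E'
from h import *
im=snap("side"); im2=snap("top")
for n,i in(("side",im),("top",im2)):
    P=world(i)
    for q in("bottle","beaker","oyster"):
        for r in ctrl.outline_of(q,n)[:2]:
            p=P[r["mask"]]; print(n,q,round(r["confidence"],2),np.round(np.nanmedian(p,0),3))
cv2.imwrite("pics/v8.png",np.hstack([cv2.resize(i["color"][a:b,c:d],(400,400),interpolation=2) for i,a,b,c,d in((im,110,190,205,285),(im2,130,220,100,190))])[...,::-1])
E
```

```text
time: 23.05
position: [0.5673, 0.1625, 0.1152]
tool_rot: [-0.911, 3.006, 0.0]
ft_force: [0.3, -0.3, -0.5]
grip_width: 0.522
grip_force: 0.0
time: 23.75
position: [0.4838, 0.1069, 0.2413]
tool_rot: [-0.91, 3.004, 0.011]
ft_force: [0.8, 0.4, 0.6]
grip_width: 0.599
grip_force: 0.0
side bottle 0.78 [ 0.759 -0.001  0.099]
side bottle 0.76 [ 0.733 -0.104  0.06 ]
side beaker 0.98 [ 0.6   -0.014  0.048]
side beaker 0.3 [ 0.417 -0.129  0.016]
side oyster 0.96 [ 0.417 -0.129  0.015]
top bottle 0.91 [ 0.727 -0.082  0.081]
top beaker 0.75 [0.605 0.009 0.013]
top oyster 0.88 [ 0.415 -0.116  0.016]
```

View pics/v8.png

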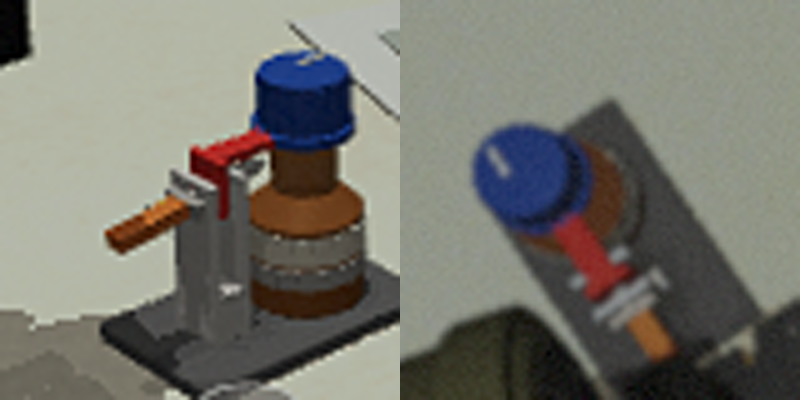

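The pin is in the bracket with its stop against the outer plate, and the gripper is clear of everything. The bottle, beaker and oyster have not moved.

```bash
python3 -c "
from bench import ctrl
print(ctrl.close_job())"
```

```text
the job is handed in; nothing more can be done
None
```

I screwed the cap tight, pushed the lock pin home through bracket and ear and let go, then handed the job in at about 24 s; bottle, beaker and oyster shell showed no movement in the last images, and the hand-in returned no verdict.

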